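Load a circuit board test jig

TASK

Get the circuit board ready for test: push it all the way into the black carriage, up against the carriage's front wall, and push the carriage along its slide until it passes the two sprung rollers, snaps into their detent and sits fully home against the grey stop block. Leave the multimeter, screwdriver, wire spool and bottle around the jig where they are, and let go of everything at the end.

Things in the scene. Friction and masses are not known exactly. Their poses are not given: they have to be found in the camera images.
- jig: Aluminium base plate 400 x 200 x 12 mm, screwed down (origin at table height, x along the slide, plate from x -210 to +190 mm). Two steel guide rails 99 mm apart, lip tops 28.5 mm above the table, x -185 to +125. Grey stop block 110 mm wide, 84 mm high, its face at x +125. Black roller housings at x 74 to 114, 86 to 98 mm out to each side, 56 mm high.
- slide_home (a point): Point fixed in the jig where the carriage's origin lies when it is fully home (60 mm ahead of the jig's origin, 12 mm above the table). Its +x is the push direction, level, towards the stop block; z up. The last 21 mm of travel lead over the rollers: the push rises to 7-17 N, eases after the crest (11 mm before home) and ends on the hard stop; a light push stalls before it.
- carriage: Black carriage 130 mm long (x) x 96 wide, about 0.4 kg, under the rails' lips, slides with 1-5 N. Origin: centre of underside; +x = push direction. Starts 60-110 mm short of home. Open at the rear (-x); side walls 28 mm high with lips over the board; front wall's inner face at x +55 mm, 32 mm high. Round steel studs on its sides at x +45 mm, top 44 mm, ride over the rollers.
- board: Green circuit board 125 (x) x 70 x 4 mm, 0.12 kg. Origin: centre of underside, +x = push direction. In the carriage's grooves, underside 28 mm above the table, starts 25-55 mm short of seated. Grey connector block, 50 mm wide, on its rear edge, rear face 62.5 mm behind the origin, top 56 mm above the table: the place to push. Against the front wall, the board pushes the carriage along.
- board_seat (a point): Point fixed in the carriage where the board's origin lies when the board is fully seated against the front wall (7.5 mm behind the carriage's origin, 16 mm above its underside). Axes as the carriage's. The seated board stands 5 mm out of the carriage's rear. Sliding the board in takes 0.3-2 N.
- pawl_l (a joint): Left sprung roller (seen along the push), a steel roller 16 mm across, 26 to 58 mm above the table: 0 = sprung fully in, grows in metres as the carriage's stud pushes it outward, about 0.004 at the crest; back near 0 when the detent has engaged (also 0 before the stud reaches it).
- pawl_r (a joint): The right sprung roller, likewise.
- meter: Yellow and black multimeter lying flat, 85 x 165 x 34 mm (x, y, z), beside the jig on the side far from the robot. Origin: centre of its underside. To be left alone.
- screwdriver: Screwdriver, 180 mm long, black handle, lying along its x beside the jig on the robot's side. Origin: under its middle. To be left alone.
- spool: Grey spool of wire standing on end, 60 mm across, 44 mm high, beyond the stop-block end of the jig. Origin: centre of its underside. To be left alone.
- bottle: Clear bottle with a white cap, 52 mm across, 120 mm high, standing beside the jig on the side far from the robot, near the end from which the board goes in. Origin: centre of its underside. To be left alone.
Not all that is in view belongs to the job. Leave any red look-alike of the carriage alone.

How it is judged (in metres and radians):
At the end, for the whole second after the job is handed in: The carriage is at its home point (no more than 4 mm short along the slide, within 6 mm in all), held by the detent with both sprung rollers back in (within 2.5 mm); the board is seated against the carriage's front wall (no more than 5 mm short, within 7 mm in all); both are at rest (x of carriage in the frame of slide_home above -0.004 m and distance between carriage and slide_home below 0.006 m and x of board in the frame of board_seat above -0.005 m and distance between board and board_seat below 0.007 m and value of joint each of pawl_l, pawl_r below 0.0025 m and linear speed of each of carriage, board below 0.01 m/s); the robot touches nothing.
It fails at once if the meter is moved more than 40 mm from where it was (distance of meter from where it was at the start of the episode above 0.04 m).
It fails at once if the screwdriver is moved more than 40 mm from where it was (distance of screwdriver from where it was at the start of the episode above 0.04 m).
It fails at once if the spool is moved more than 40 mm from where it was (distance of spool from where it was at the start of the episode above 0.04 m).
It fails at once if the bottle is moved more than 40 mm from where it was (distance of bottle from where it was at the start of the episode above 0.04 m).
It also fails if it takes over 35 s, if anything falls off the work surface, if the arm or the gripper's body presses on something with over 40 N, if the wrist force passes 120 N, or if a joint passes its speed limit or range.

ROBOT

A 7-joint arm with a two-finger parallel gripper is mounted at the origin on the work surface. World frame = base frame: x ahead of the robot, y to its left, z up, the work surface at z = 0. Lengths are in m, angles in degrees, forces in N, time in s.
With the tool pointing down it reaches from about 0.4 to 0.75 m from the base axis. Payload 19.5 kg.
Tool frame: the origin (TCP) lies on the mounting face of the last link; the fingertips stand 173 mm ahead of it and the grasp point (between the pads) lies bot.grip_depth ahead of it (bot.grip_depth is the distance from the TCP to the grasp point, in m); z points along the fingers, x is the direction in which the jaws open and shut, and the axes are right-handed (so a half turn about z gives the same grasp; the last joint's range is limited). The gripper opens to 85 mm and grips with 20 to 120 N. Pads are 22 mm wide; open, the fingers measure 114 mm over their backs; the gripper's body (76 mm by 85 mm) begins 54 mm behind the grasp point. The pads swing forward as they close: fully open they stand 13 mm farther back than shut.
Start: joints at [60.693, 40.479, -1.581, 85.061, 1.261, 54.483, -4.326], TCP at [0.26, -0.513, 0.405] pointing down, gripper open.
Joint ranges: [-155.06, 155.06], [-18.47, 123.98], [-90, 86.84], [0, 140.48], [-83.41, 263.41], [0, 116], [-161.91, 161.91]. Speed limits (degrees/s): [108.29, 108.29, 147.25, 147.25, 172.46, 172.46, 172.46].

INTERFACE

Orientations are given as a 3x3 rotation matrix whose columns are the frame's x, y, z axes.
In Python, from workcell import bot gives the robot as it stands.
- The arm moves only by the shell command python3 -m crank 'ROWS' [OPENING]. ROWS is JSON, one flat list of numbers, 6 for each row, row after row: the shift along the tool's x, y, z normalised to -1 to 1, where 1 is 500 mm, then the turn, a rotation vector about the tool's x, y, z normalised to -1 to 1, where 1 is 45 degrees. In form: [x, y, z, ax, ay, az, x, y, z, ax, ay, az, ...]. A call has exactly 10 rows; each row is the pose to reach, as a shift and turn from the pose commanded when the call began, along the tool's axes at that moment; what a row does not reach only later rows make up. A row lasts 1/10 s, in which the tool goes at most 50 mm and 8.59 degrees, less where a joint would pass 70% of its speed; a pose out of reach is approached as far as the arm can. A call with a number of a shift or a turn outside -1 to 1 is refused whole. A call with a gripper value outside its range is refused whole. OPENING is the opening, from -1 (shut) to 1 (fully open), so that 0 is half open, set as the call begins (- or left out, the last holds). The fingers move at their own pace and stop on an object; the grip force is fixed at half the most. Time passes only in rows, so rows that repeat a pose let the fingers close, or fill a call up. It gives the time, the measured TCP pose, the force and the opening at its end, in the units of the state.
- bot.get_state(): the state, without advancing time (a new reading comes with each control period).
- bot.read_camera(name): name is "scene" or "top" or "wrist"; returns the picture (400x640x3 uint8, red, green, blue); there is no depth.
- bot.calibration(name): a dict with "camera_matrix" (3x3 intrinsics, pixels), "k1" (the pictures are not rectified: a ray, as slopes to the right and down, at radius r is drawn at 1 + k1 r^2 times it, then the intrinsics apply), "R" (3x3) and "t" (3): a world point X has camera coordinates R X + t; the wrist camera has in their place "hand_eye" (4x4, takes a point from camera to tool coordinates, whose origin is the TCP and whose axes are the tool frame's). Camera axes: x right, y down, z forward; pixel columns grow to the right and rows downward; lengths in m; the calibration is good to about 2 mm. A picture is of the moment at which its call begins: read the wrist's pose just before it. calibration takes no time and is no camera call.
- bot.job_done(): hands the job in, once; it reports no verdict.
The state is a dict: "clock": time; "joint_pos": joint angles; "joint_vel": joint speeds; "effort": joint torques, N m; "tcp_pos": TCP position; "ee_rot": TCP orientation; "wrist_force": force on the tool from outside, world axes, zero at the start; "moment": the same for the moment, N m; "grip_width": opening from 0.0 (shut) to 1.0 (fully open).
Only numpy, scipy, OpenCV 4.12 (cv2) and the standard library are available. Lean on these libraries where they do the work, as an engineer would, in place of code of your own. Each camera call takes 0.05 s, during which the arm holds its last target. There are 200 camera calls.

## Working session

There is one attempt and no reset: what is moved stays moved. The work goes in short steps, Python scripts to look and compute and a shell command to move; the robot and the scene stay as the last step left them, time stands still between calls to the robot, and variables do not carry over. Pictures are saved under pics/ and viewed, about 8 in all and at most 12, crops included, and the job is handed in when it is done.

```bash
mkdir -p pics; ls; python3 - <<'E'
from workcell import bot
import cv2,numpy as np
s=bot.get_state();print(s['clock'],s['tcp_pos'],np.round(s['ee_rot'],3).tolist(),s['wrist_force'],bot.grip_depth)
for n in ['scene','top']:
    im=bot.read_camera(n);cv2.imwrite(f'pics/{n}0.png',im[:,:,::-1])
    c=bot.calibration(n);print(n,{k:np.round(v,4).tolist() for k,v in c.items()})
print(bot.calibration('wrist'))
E
```

```text
pics
0.0 [ 0.26028884 -0.51263201  0.40423773] [[0.453, -0.892, -0.0], [-0.892, -0.453, 0.001], [-0.001, -0.0, -1.0]] [-0.34750739  0.7691566   0.441163  ] 0.1547
scene {'camera_matrix': [[474.1281, 0.0, 327.5219], [0.0, 474.1281, 198.5237], [0.0, 0.0, 1.0]], 'k1': -0.1248, 'R': [[-0.5716, 0.8205, -0.0096], [0.5047, 0.3423, -0.7926], [-0.647, -0.4579, -0.6097]], 't': [0.2923, -0.2832, 1.4026]}
top {'camera_matrix': [[393.0493, 0.0, 321.1788], [0.0, 393.0493, 198.5012], [0.0, 0.0, 1.0]], 'k1': -0.0322, 'R': [[0.0109, -0.9997, -0.022], [-0.9907, -0.0078, -0.1359], [0.1357, 0.0232, -0.9905]], 't': [0.0759, 0.6161, 0.8975]}
{'camera_matrix': array([[327.55618798,   0.        , 322.09058212],
       [  0.        , 327.55618798, 199.40579055],
       [  0.        ,   0.        ,   1.        ]]), 'k1': -0.06424769623521079, 'hand_eye': array([[ 9.99997255e-01, -1.53423694e-03,  1.77101805e-03,
         4.23936076e-04],
       [ 9.06672020e-04,  9.50309070e-01,  3.11306682e-01,
        -8.06269330e-02],
       [-2.16063272e-03, -3.11304221e-01,  9.50307852e-01,
         3.18764601e-02],
       [ 0.00000000e+00,  0.00000000e+00,  0.00000000e+00,
         1.00000000e+00]])}
```

View pics/top0.png

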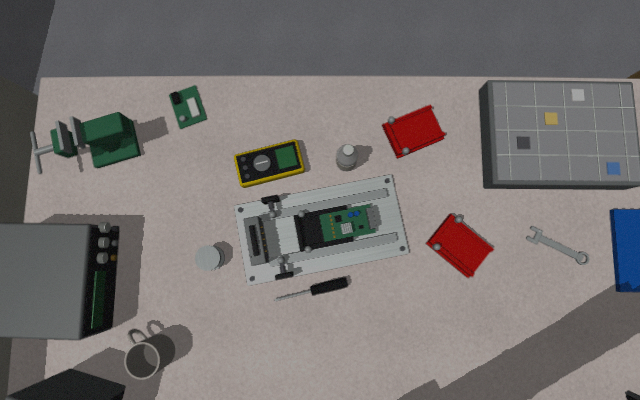

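View pics/scene0.png

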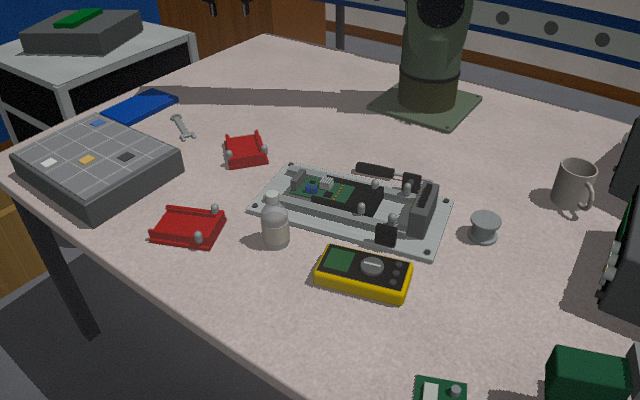

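Top view: the jig is at about (322,230). It holds the black carriage (~(320,230)) and the green board, with its grey connector at ~(375,217), and the stop block is at (258,238). The red look-alikes are at (415,130) and (460,245), and a loose small board at (187,107). None of those three is the black carriage or board in the jig, so they stay alone. I'll confirm this in an enlarged crop and measure from it.

```bash
cat > h.py <<'E'
import numpy as np,cv2
from workcell import bot
def ray(n,uv,pose=None):
    c=bot.calibration(n);K=c['camera_matrix'];k=c['k1']
    uv=np.atleast_2d(np.array(uv,float))
    p=cv2.undistortPoints(uv.reshape(-1,1,2),K,np.array([k,0,0,0,0.])).reshape(-1,2)
    d=np.c_[p,np.ones(len(p))]
    if n=='wrist':
        R0,t0=pose;H=c['hand_eye'];return R0@H[:3,3]+t0,(R0@H[:3,:3]@d.T).T
    return -c['R'].T@c['t'],d@c['R']
def onz(n,uv,z,pose=None):
    o,d=ray(n,uv,pose);return o+d*((z-o[2])/d[:,2])[:,None]
E
python3 - <<'E'
from h import *
im=cv2.imread('pics/top0.png')
cv2.imwrite('pics/crop1.png',cv2.resize(im[165:295,225:420],None,fx=4,fy=4,interpolation=cv2.INTER_CUBIC))
E
```

```text
(no output)
```

View pics/crop1.png

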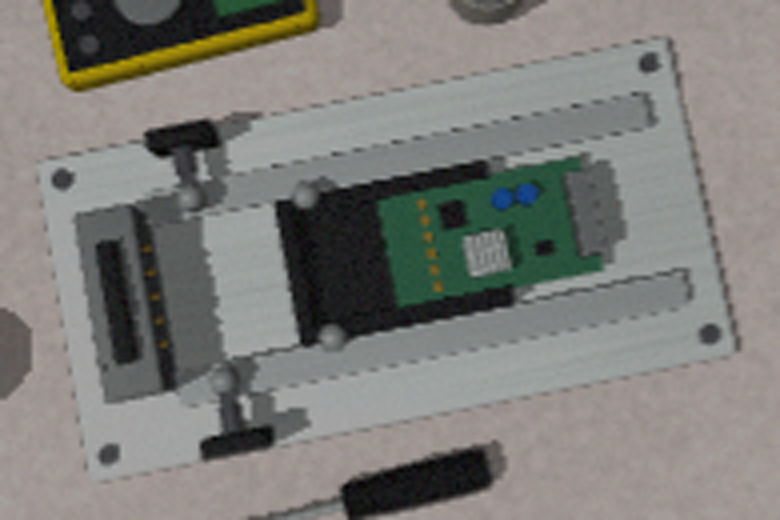

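The crop confirms it: the black carriage with the green board is in the jig. In crop pixels, the plate corners are (40,162), (668,38), (738,348) and (95,482). The connector's rear edge runs (608,165)-(626,252), and the board's front edge runs (380,200)-(398,306).

```bash
python3 - <<'E'
from h import *
f=lambda L:np.array(L)/4.+[225-.375,165-.375]
c=onz('top',f([(40,162),(668,38),(738,348),(95,482)]),.012)[:,:2]
print('cam',ray('top',[(0,0)])[0],'\ncorners',c.round(4))
print('len',np.linalg.norm(c[0]-c[1]),np.linalg.norm(c[3]-c[2]),np.linalg.norm(c[0]-c[3]),np.linalg.norm(c[1]-c[2]))
u=(c[0]+c[3]-c[1]-c[2]);u/=np.linalg.norm(u);v=np.array([-u[1],u[0]])
o=c.mean(0)+.01*u
print('u',u,np.degrees(np.arctan2(u[1],u[0])),'origin',o)
def J(l,z):
    p=onz('top',f(l),z)[:,:2]-o;return np.c_[p@u,p@v].round(4)
print('conn rear',J([(608,165),(626,252)],.056),'board front',J([(380,200),(398,306)],.032))
print('conn front',J([(567,170),(585,258)],.056))
print('carr front wall',J([(278,205),(300,345)],.044),'studs',J([(305,195),(332,337)],.044),'stop face',J([(135,205),(172,388)],.084))
print('home',o+.06*u)
from workcell import bot
R=bot.get_state()['ee_rot'];print(R)
E
```

```text
cam [0.48774626 0.05983667 0.9743819 ] 
corners [[ 0.6013  0.2971]
 [ 0.6822 -0.0921]
 [ 0.4915 -0.1319]
 [ 0.4071  0.256 ]]
len 0.3975420441271859 0.3970074659471779 0.19858261880589656 0.19476809375779067
u [-0.20801087  0.97812651] 102.00580980882867 origin [0.54342808 0.09205442]
conn rear [[-0.1491 -0.0232]
 [-0.1484  0.0287]] board front [[-0.0138 -0.0321]
 [-0.0118  0.0323]]
conn front [[-0.125  -0.0251]
 [-0.1243  0.0274]]
carr front wall [[ 0.0462 -0.0401]
 [ 0.0491  0.0436]] studs [[ 0.0293 -0.0427]
 [ 0.0297  0.0428]] stop face [[ 0.1236 -0.052 ]
 [ 0.1213  0.0538]]
home [0.53094742 0.15074202]
[[ 4.52706580e-01 -8.91659450e-01 -4.21146186e-04]
 [-8.91659067e-01 -4.52706775e-01  8.26946184e-04]
 [-9.28010112e-04  1.15483699e-06 -9.99999569e-01]]
```

```bash
python3 -m crank '[-0.025,-0.05,0,0,0,-0.05,-0.065,-0.135,0,0,0,-0.15,-0.11,-0.225,0,0,0,-0.25,-0.155,-0.32,0,0,0,-0.35,-0.2,-0.415,0,0,0,-0.5,-0.245,-0.51,0,0,0,-0.6,-0.29,-0.605,0,0,0,-0.7,-0.335,-0.7,0,0,0,-0.8,-0.37,-0.775,0,0,0,-0.9,-0.39,-0.82,0,0,0,-1]' -1
python3 - <<'E'
from h import *
s=bot.get_state();R=np.array(s['ee_rot']);p=s['tcp_pos'];print(R.round(4),p,s['joint_pos'])
u=np.array([-.208,.978,0]);o=np.array([.5434,.0921,0])
t=o-.19*u+[0,0,.26];print('shift norm',(R.T@(t-p)/.5).round(4),'turn deg',102-180-np.degrees(np.arctan2(R[1,1],R[0,1])))
b=onz('top',[(347,150)],.12)[0];d=b-o;print('bottle',d@u,d@[-u[1],u[0],0])
E
```

```text
clock: 1.1
tcp_pos: [0.5393, -0.1496, 0.4045]
ee_rot: [[0.953, -0.304, 0.0], [-0.304, -0.953, 0.001], [-0.0, -0.001, -1.0]]
wrist_force: [0.0, -1.2, 0.5]
grip_width: 0.002
[[ 9.526e-01 -3.041e-01  1.000e-04]
 [-3.041e-01 -9.526e-01  1.500e-03]
 [-4.000e-04 -1.400e-03 -1.000e+00]] [ 0.53929208 -0.14959466  0.40445557] [ 18.11348217  39.33141807 -11.30420674  88.20231762   8.80377305
  53.3494712  -13.66593522]
shift norm [ 0.0492 -0.1326  0.2891] turn deg 29.707044210082458
bottle -0.10271844288488961 -0.1530148422723787
```

```bash
python3 -m crank '[0.005,-0.015,0.02,0,0,-0.08,0.015,-0.04,0.06,0,0,-0.2,0.025,-0.07,0.12,0,0,-0.33,0.035,-0.1,0.18,0,0,-0.46,0.045,-0.12,0.23,0,0,-0.58,0.049,-0.132,0.27,0,0,-0.65,0.049,-0.132,0.289,0,0,-0.66,0.049,-0.132,0.289,0,0,-0.66,0.049,-0.132,0.289,0,0,-0.66,0.049,-0.132,0.289,0,0,-0.66]'
python3 - <<'E'
from h import *
s=bot.get_state();np.savez('w1',R=s['ee_rot'],p=s['tcp_pos']);print(np.array(s['ee_rot']).round(4))
im=bot.read_camera('wrist');cv2.imwrite('pics/w1.png',im[:,:,::-1])
E
```

```text
clock: 2.1
tcp_pos: [0.5815, -0.0984, 0.2613]
ee_rot: [[0.98, 0.2, 0.001], [0.2, -0.98, -0.0], [0.001, 0.001, -1.0]]
wrist_force: [0.5, -0.6, -1.2]
grip_width: -0.001
[[ 9.798e-01  1.999e-01  1.400e-03]
 [ 1.999e-01 -9.798e-01 -3.000e-04]
 [ 1.300e-03  6.000e-04 -1.000e+00]]
```

View pics/w1.png

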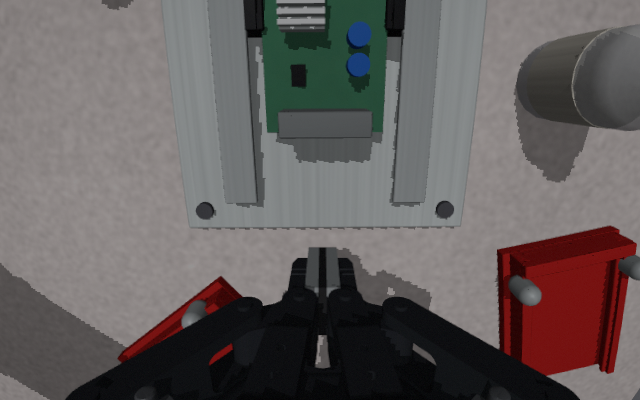

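Wrist view: the connector's rear edge runs (278,137)-(371,137). The plate's rear edge runs (190,228)-(461,226), and the fingertips are at (322,255), clear behind the plate with nothing between them and the connector.

```bash
python3 - <<'E'
from h import *
w=np.load('w1.npz');P=(w['R'],w['p'])
u=np.array([-.208,.978,0]);o=np.array([.5434,.0921,0]);v=np.array([-u[1],u[0],0])
def J(l,z):
    d=onz('wrist',l,z,P)-o;return np.c_[d@u,d@v].round(4)
print(J([(278,137),(371,137)],.056),J([(190,228),(461,226)],.012),J([(226,203),(424,202)],.0285),J([(265,60),(387,60)],.032))
d=w['p']-o;print('tcp',d@u,d@v,'yaw',np.degrees(np.arctan2(w['R'][1,0],w['R'][0,0])))
E
```

```text
[[-0.1371  0.024 ]
 [-0.1376 -0.025 ]] [[-0.2074  0.0974]
 [-0.2078 -0.0998]] [[-0.1829  0.0637]
 [-0.1834 -0.0653]] [[-0.0969  0.0325]
 [-0.0975 -0.0362]]
tcp -0.19425933446115917 0.0024115042218769115 yaw 11.533521881732234
```

```bash
python3 -m crank '[0.002,0,0.01,0,0,-0.01,0.005,0,0.03,0,0,-0.01,0.006,0,0.055,0,0,-0.01,0.006,-0.005,0.08,0,0,-0.01,0.006,-0.015,0.095,0,0,-0.01,0.006,-0.03,0.1,0,0,-0.01,0.006,-0.045,0.1,0,0,-0.01,0.006,-0.055,0.1,0,0,-0.01,0.006,-0.06,0.1,0,0,-0.01,0.006,-0.06,0.1,0,0,-0.01]'
python3 - <<'E'
from h import *
s=bot.get_state();w=dict(R=np.array(s['ee_rot']),p=s['tcp_pos'])
u=np.array([-.208,.978,0]);o=np.array([.5434,.0921,0]);v=np.array([-u[1],u[0],0])
d=w['p']-o;print('tcp',d@u,d@v,w['p'][2],'yaw',np.degrees(np.arctan2(w['R'][1,0],w['R'][0,0])),s['wrist_force'])
im=bot.read_camera('wrist');cv2.imwrite('pics/w2.png',im[:,:,::-1])
E
```

```text
clock: 3.15
tcp_pos: [0.5783, -0.0677, 0.2106]
ee_rot: [[0.978, 0.21, 0.0], [0.21, -0.978, 0.0], [0.0, 0.0, -1.0]]
wrist_force: [0.3, -0.1, 0.2]
grip_width: 0.001
tcp -0.16356119121539017 -0.0009281686228208839 0.2105603909942548 yaw 12.09397449288787 [ 0.25961572 -0.09364747  0.17381258]
```

View pics/w2.png

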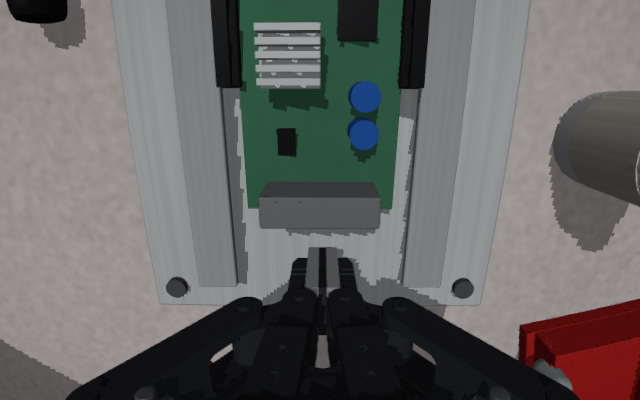

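Wrist view: the closed fingertips at (322,250) are centred behind the connector (260-380, rear edge at row 228). Now I push.

```bash
cat > st.py <<'E'
from h import *
s=bot.get_state();p=s['tcp_pos'];u=np.array([-.208,.978,0]);o=np.array([.5434,.0921,0]);d=p-o
print('jig x',round(d@u,4),'lat',round(d@[-u[1],u[0],0],4),'z',round(p[2],4),'push N',-s['wrist_force']@u)
E
python3 -m crank '[0,-0.01,0,0,0,0,0,-0.022,0,0,0,0,0,-0.036,0,0,0,0,0,-0.052,0,0,0,0,0,-0.068,0,0,0,0,0,-0.084,0,0,0,0,0,-0.1,0,0,0,0,0,-0.114,0,0,0,0,0,-0.124,0,0,0,0,0,-0.13,0,0,0,0]'
python3 st.py
python3 -m crank '[0,-0.006,0,0,0,0,0,-0.014,0,0,0,0,0,-0.022,0,0,0,0,0,-0.03,0,0,0,0,0,-0.038,0,0,0,0,0,-0.046,0,0,0,0,0,-0.054,0,0,0,0,0,-0.062,0,0,0,0,0,-0.07,0,0,0,0,0,-0.076,0,0,0,0]'
python3 st.py
```

```text
clock: 4.2
tcp_pos: [0.5646, -0.004, 0.2102]
ee_rot: [[0.978, 0.209, -0.0], [0.209, -0.978, 0.0], [-0.0, -0.0, -1.0]]
wrist_force: [0.6, -0.8, 0.0]
grip_width: 0.001
jig x -0.0984 lat -0.0008 z 0.2102 push N 0.9012744960471242
clock: 5.2
tcp_pos: [0.5566, 0.033, 0.2102]
ee_rot: [[0.978, 0.209, -0.0], [0.209, -0.978, 0.0], [-0.0, -0.0, -1.0]]
wrist_force: [0.7, -2.5, 1.5]
grip_width: -0.001
jig x -0.0605 lat -0.0007 z 0.2102 push N 2.569248784823766
```

```bash
python3 -m crank '[0,-0.004,0,0,0,0,0,-0.01,0,0,0,0,0,-0.016,0,0,0,0,0,-0.022,0,0,0,0,0,-0.028,0,0,0,0,0,-0.034,0,0,0,0,0,-0.04,0,0,0,0,0,-0.046,0,0,0,0,0,-0.05,0,0,0,0,0,-0.052,0,0,0,0]'
python3 st.py
python3 -m crank '[0,-0.002,0,0,0,0,0,-0.004,0,0,0,0,0,-0.006,0,0,0,0,0,-0.008,0,0,0,0,0,-0.01,0,0,0,0,0,-0.012,0,0,0,0,0,-0.014,0,0,0,0,0,-0.016,0,0,0,0,0,-0.018,0,0,0,0,0,-0.02,0,0,0,0]'
python3 st.py
```

```text
clock: 6.2
tcp_pos: [0.5515, 0.0571, 0.2103]
ee_rot: [[0.978, 0.208, 0.0], [0.208, -0.978, -0.002], [-0.0, 0.002, -1.0]]
wrist_force: [3.4, -13.1, 1.1]
grip_width: 0.0
jig x -0.0359 lat -0.0006 z 0.2103 push N 13.512200318686672
clock: 7.2
tcp_pos: [0.5492, 0.0677, 0.2102]
ee_rot: [[0.978, 0.209, -0.0], [0.209, -0.978, -0.0], [-0.0, 0.0, -1.0]]
wrist_force: [0.8, -4.2, 1.0]
grip_width: -0.003
jig x -0.0251 lat -0.0006 z 0.2102 push N 4.224905630744576
```

```bash
python3 -m crank '[0,-0.001,0,0,0,0,0,-0.002,0,0,0,0,0,-0.003,0,0,0,0,0,-0.004,0,0,0,0,0,-0.005,0,0,0,0,0,-0.006,0,0,0,0,0,-0.007,0,0,0,0,0,-0.008,0,0,0,0,0,-0.008,0,0,0,0,0,-0.008,0,0,0,0]'
python3 st.py
```

```text
clock: 8.2
tcp_pos: [0.5484, 0.072, 0.2102]
ee_rot: [[0.978, 0.209, -0.0], [0.209, -0.978, 0.0], [0.0, -0.0, -1.0]]
wrist_force: [1.0, -1.0, 0.9]
grip_width: -0.001
jig x -0.0207 lat -0.0007 z 0.2102 push N 1.1810832378207792
```

```bash
python3 -m crank '[0,-0.001,0,0,0,0,0,-0.002,0,0,0,0,0,-0.003,0,0,0,0,0,-0.004,0,0,0,0,0,-0.005,0,0,0,0,0,-0.006,0,0,0,0,0,-0.007,0,0,0,0,0,-0.007,0,0,0,0,0,-0.007,0,0,0,0,0,-0.007,0,0,0,0]'
python3 st.py
```

```text
clock: 9.2
tcp_pos: [0.5478, 0.074, 0.2102]
ee_rot: [[0.978, 0.208, -0.0], [0.208, -0.978, -0.002], [-0.0, 0.002, -1.0]]
wrist_force: [1.6, -10.9, 2.0]
grip_width: -0.001
jig x -0.0186 lat -0.0005 z 0.2102 push N 11.032410563501733
```

```bash
python3 -m crank '[0,-0.001,0,0,0,0,0,-0.002,0,0,0,0,0,-0.003,0,0,0,0,0,-0.004,0,0,0,0,0,-0.005,0,0,0,0,0,-0.006,0,0,0,0,0,-0.006,0,0,0,0,0,-0.006,0,0,0,0,0,-0.006,0,0,0,0,0,-0.006,0,0,0,0]'
python3 st.py
```

```text
clock: 10.2
tcp_pos: [0.5476, 0.0748, 0.2104]
ee_rot: [[0.979, 0.206, 0.0], [0.206, -0.979, -0.005], [-0.001, 0.005, -1.0]]
wrist_force: [6.2, -25.6, 4.2]
grip_width: 0.002
jig x -0.0178 lat -0.0005 z 0.2104 push N 26.373659887997768
```

The tool stopped moving (0.8 mm gained) while the force rose to 26 N, so it is against the hard stop. I'll back off, rise clear and look.

```bash
python3 -m crank '[0,0.006,0,0,0,0,0,0.015,0,0,0,0,0,0.035,0,0,0,0,0,0.06,0,0,0,0,0,0.09,-0.02,0,0,0,0,0.12,-0.06,0,0,0,0,0.14,-0.1,0,0,0,0,0.15,-0.14,0,0,0,0,0.15,-0.16,0,0,0,0,0.15,-0.16,0,0,0]'
python3 st.py
python3 - <<'E'
from h import *
s=bot.get_state();np.savez('w3',R=s['ee_rot'],p=s['tcp_pos'])
a=bot.read_camera('wrist');t=bot.read_camera('top')
cv2.imwrite('pics/top3.png',t[:,:,::-1])
t=cv2.resize(t[165:295,225:420],None,fx=4,fy=4,interpolation=cv2.INTER_CUBIC)
cv2.imwrite('pics/w3.png',a[:,:,::-1]);cv2.imwrite('pics/t3.png',t[:,:,::-1])
E
```

```text
clock: 11.2
tcp_pos: [0.5629, 0.0045, 0.291]
ee_rot: [[0.978, 0.209, 0.002], [0.209, -0.978, 0.0], [0.002, -0.0, -1.0]]
wrist_force: [-0.2, 0.0, -1.2]
grip_width: 0.001
jig x -0.0897 lat -0.0008 z 0.291 push N -0.04781584966199019
```

View pics/w3.png

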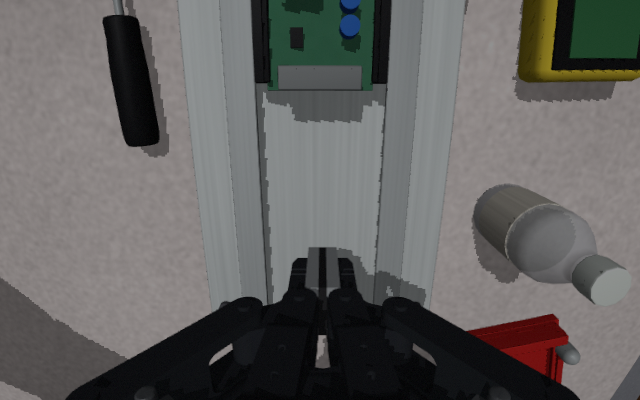

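View pics/t3.png

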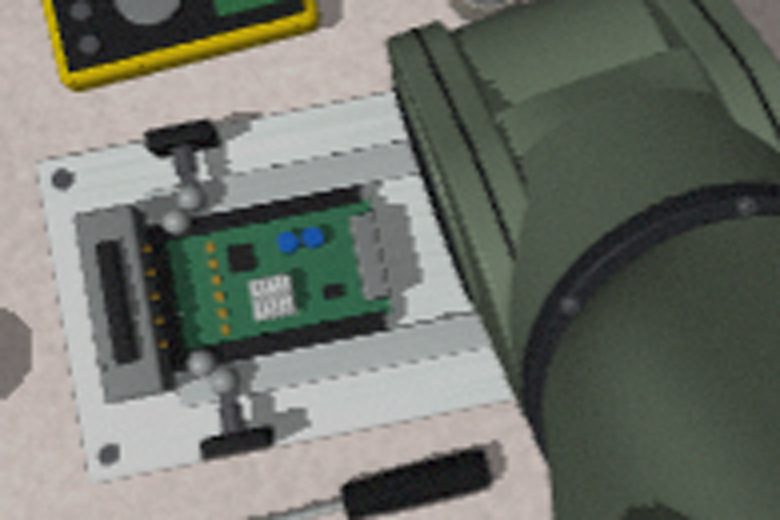

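The top crop shows the studs at (175,222) and (200,362), past the rollers at (190,195) and (223,380). The carriage front touches the stop block. The bottle, meter and screwdriver haven't moved. I'll check the numbers.

```bash
python3 - <<'E'
from h import *
u=np.array([-.208,.978,0]);o=np.array([.5434,.0921,0]);v=np.array([-u[1],u[0],0])
f=lambda L:np.array(L)/4.+[225-.375,165-.375]
w=np.load('w3.npz')
def J(p): d=p-o;return np.c_[d@u,d@v].round(4)
print('studs',J(onz('top',f([(175,222),(200,362)]),.044)),'was .0295, home .105; rollers',J(onz('top',f([(190,195),(223,380)]),.058)))
print('conn rear',J(onz('wrist',[(278,89),(362,90)],.056,(w['R'],w['p']))))
print('board rear / carriage rear',J(onz('wrist',[(266,90),(373,90)],.032,(w['R'],w['p']))),J(onz('wrist',[(256,83),(386,83)],.040,(w['R'],w['p']))))
E
```

```text
studs [[ 0.1083 -0.0423]
 [ 0.1087  0.0418]] was .0295, home .105; rollers [[ 0.0948 -0.0546]
 [ 0.0955  0.0548]]
conn rear [[-0.0082  0.024 ]
 [-0.0088 -0.0257]]
board rear / carriage rear [[-0.0086  0.035 ]
 [-0.0086 -0.0359]] [[-0.0043  0.0399]
 [-0.0043 -0.0428]]
```

```bash
python3 -c "
from workcell import bot
print(bot.get_state()['clock']);print(bot.job_done())"
```

```text
11.3
the job is handed in; nothing more can be done
None
```

The board is seated, the carriage is home in the detent, and I handed the job in at 11.3 s; no verdict was reported. I pushed the connector's rear face with the closed fingers, first driving the board home and then the carriage over the rollers. I then backed off and lifted clear.

- **Push force:** it rose to about 13.5 N at the rollers and fell to 1 N past the crest. Against the stop it climbed to 26 N while the tool moved only 0.8 mm.
- **Carriage position:** the studs measure 108 mm along the jig, against 105 mm at home. They are about 13 mm past the rollers. I put the 3 mm difference down to calibration error.
- **Board position:** the connector's rear face is at -8.5 mm (nominal -10 mm). The board stands out 4.3 mm behind the carriage, against 5 mm when fully seated.
- **Surroundings:** the last pictures show the meter, screwdriver and bottle where they were. The spool is only partly in the last crop I viewed, but the arm never went near it. The fingers touch nothing, with wrist force about 1 N.
- **One disagreement:** the first top-view reading of the connector's rear edge was 11 mm off the wrist-camera reading. I used the wrist reading, and the final positions agree with it.

I couldn't read the roller joints directly. That both rollers are back in is inferred from the force drop and the studs' position.

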